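# Hook the shelf bracket into the slotted post and press it down to lock

### The job

Fit the yellow shelf bracket to the blue slotted post on the bench: push its two claws into the upper pair of slots, then press the bracket down on its flange beside the post until the orange spring catch snaps out over it and it stays locked, and let go. Feel for the slots and press gently, never forcing the bracket against the post, and leave the carton, the jar and the screwdriver where they are.

Things in the scene. Friction and masses are not known exactly. Their poses are not given: they have to be found in the camera images.
- bracket: Yellow steel shelf bracket, 0.22 to 0.37 kg, standing loose on the bench on its underside, the way up it will hang. x points from arm to claws (into the post when fitted), z up. Origin: middle of the lower edge of the back face of its plate (36 wide, 6 thick, 116 high). All sizes here in mm.
- bracket_grip (a point): On the bracket at x -115, y 0, z 14: centre of the free part of its arm, a bar 24 wide (y), 28 high (z 0 to 28), free to grip from above between x -80 and -170. The arm runs level from the plate to x -180 and ends in a lip 46 high (x -180 to -186). Pressing the arm far out from the plate tilts the bracket and jams the claws.
- claws (a point): On the bracket at x 12.8, y 0, z 46: midway between the tips of its two claws, which stand 12.8 out of the plate's back (x 0 to 12.8), 8 wide (y). Each is a level neck (z 24 to 34 and 70 to 80) with a tooth hanging 12 below it at x 6.8 to 12.8, so the claws span z 12 to 34 and 58 to 80.
- flange (a point): On the bracket at x -30, y 0, z 95: middle of the top of the press flange, a level tab 42 long (x -6 to -48), 28 wide, 6 thick, on a web 8 wide between plate and arm. Press here, close to the plate, to push the bracket down; the plate stands 21 higher than it.
- post: Blue upright post fixed to the bench by a 130 x 130 x 8 foot. Its front is a bare steel slotted strip 40 wide, 5 thick, top at z 264 (nominal). Origin: on the bench below the middle of the strip's front face, which is the plane x = 0 and looks to -x; z up. The fitted bracket has the post's axes, y = 0, plate against the strip. A single slot at z 60 to 86 is not used.
- slots (a point): Fixed on the post at x 0, y 0, z 188: nominal middle of the upper pair of slots, z 152-178 and 198-224, 12 wide, open 27 deep behind. The strip (slots, pad, catch) was clamped by hand up to 10 above or below nominal and stays there: feel for it. Nominal z of the bracket origin: claws enter at 140-144, plate meets pad 135, locked 130, stops 128. 2 play in x. Plated, slippery.
- pad (a joint): Black rubber pad 26 wide, 10 deep, in front of the strip, under the bracket's plate (top nominally at z 135), which presses it down: 0 free, about 0.005 m when locked, end of travel 0.0085. Its spring takes 6 N to start and 11 N at 0.005, more than the bracket's weight, so it lifts an unlocked bracket again.
- catch (a joint): Orange spring catch 22 wide, 10 high, standing 8 out of the strip (underside nominally at z 246). 0 out; about 0.004 to 0.008 m pushed in while the raised bracket's plate lies over it (about 4 N). Once the bracket is pressed down far enough it snaps out to 0 over the plate's top edge and holds it down against the pad.
- carton: Open cardboard carton of steel pins, 110 x 90 x 70 high, loose, 0.9 kg; origin at the centre of its underside. A bystander.
- jar: Grey jar with a steel lid, 64 across, 90 high, loose; origin at the centre of its underside. A bystander.
- screwdriver: Screwdriver lying on the bench; origin on its underside, handle to its -x. A bystander.
Not all that is in view belongs to the job. Of the things that look like the bracket, the smallest one is meant.

How it is judged:
By the outcome, as a careful person would: the job done as asked, in the order asked, and still so for the second after the job is handed in, with the robot touching nothing.
It also fails if it takes over 67 s, if anything falls off the work surface, if the arm or the gripper's body presses on something with over 40 N, if the wrist force passes 120 N, or if a joint passes its speed limit or range.

### The arm

A 7-joint arm with a two-finger parallel gripper is mounted at the origin on the work surface. World frame = base frame: x ahead of the robot, y to its left, z up, the work surface at z = 0. Lengths are in mm, angles in rad, forces in N, time in s.
With the tool pointing down it reaches from about 425 to 875 mm from the base axis. Payload 8.4 kg.
Tool frame: the origin (TCP) lies at the very end of the fingers, on their centre line; the grasp point (between the pads) lies 19 mm behind it (arm.pinch_z is the z of the grasp point in the tool frame, in mm); z points along the fingers, y is the line along which they close (so a half turn about z gives the same grasp; the last joint's range is limited). The gripper opens to 85 mm and grips with 20 to 120 N. Pads are 22 mm wide; open, the fingers measure 114 mm over their backs; the gripper's body (76 mm by 85 mm) begins 54 mm behind the grasp point. The pads swing forward as they close: fully open they stand 13 mm farther back than shut.
Start: joints at [-1.333, 0.333, 0.04, 1.465, -0.013, 1.343, -0.059], TCP at [214.805, 613.452, 231.308] pointing down, gripper open.
Joint ranges: [-2.58, 2.58], [-0.38, 2.09], [-1.3, 1.39], [0.25, 2.4], [-1.5, 4.64], [0.08, 2.09], [-2.65, 2.65]. Speed limits (rad/s): [2.22, 2.22, 2.79, 2.79, 3.14, 3.14, 3.14].

### API

Orientations are given as a unit quaternion [x, y, z, w].
In Python, from station import arm, camera, finish_job gives the robot as it stands.
- The arm moves only by the tool move_arm, never from a script. Its argument "commands" is a list of rows, each a list of 5 numbers: the shift along the tool's x, y, z in m, then the turn about the tool's z in degrees, then the opening, from -1 (shut) to 1 (fully open). A call has 1 to 5 rows; each row shifts and turns the commanded pose from where the row before left it, along the tool's axes as they then stand; what a row does not reach is not made up. A row lasts 1/12 s, in which the tool goes at most 41.7 mm and 7.16 degrees, less where a joint would pass 70% of its speed; a pose out of reach is approached as far as the arm can. A call is refused whole if a number of a shift passes 0.0417 or a number of a turn 7.16, either way. A call with a gripper value outside its range is refused whole. The fingers move at their own pace and stop on an object; the grip force is fixed at half the most. Time passes only in rows, so rows that do not move let the fingers close. It gives the time, the measured TCP pose, the force, the opening and the grip force at its end, in the units of the state.
- arm.sense(): the state, without advancing time (a new reading comes with each control period).
- camera(name): name is "side" or "top"; returns a dict with "pixels" (400x640x3 uint8, red, green, blue), "camera_matrix" (3x3 intrinsics, pixels), "xyz" and "attitude" of the camera in the world. Camera axes: x right, y down, z forward; pixel columns grow to the right and rows downward; lengths in mm; the calibration is good to about 2 mm. A picture is of the moment at which its call begins. There is no depth.
- finish_job(): hands the job in; it is judged then, once.
The state is a dict: "clock": time; "qpos": joint angles; "qvel": joint speeds; "joint_torque": joint torques, N m; "ee_pos": TCP position; "orientation": TCP orientation; "contact_force": force on the tool from outside, world axes, zero at the start; "wrist_torque": the same for the moment, N m; "gripper_width": opening from 0.0 (shut) to 1.0 (fully open); "grip_force": force on a finger pad.
Only numpy, scipy, OpenCV 4.12 (cv2) and the standard library are available. Lean on these libraries where they do the work, as an engineer would, in place of code of your own. Each camera call takes 0.05 s, during which the arm holds its last target. There are 200 camera calls.

## Working session

There is one attempt and no reset: what is moved stays moved. The work goes in short steps, Python scripts to look and compute and a tool call to move; the robot and the scene stay as the last step left them, time stands still between calls to the robot, and variables do not carry over. Pictures are saved under pics/ and viewed, at most 10 in all, crops included, and the job is handed in when it is done.

Besides the shell and the picture viewer there is one more tool, called after "Request:" as name(argument=value, ...) on one line, values as JSON. move_arm: Moves the arm, as the interface text tells. Its arguments: {"type":"object","properties":{"commands":{"type":"array"}},"required":["commands"]}

```bash
mkdir -p pics; ls; python3 - <<'E'
from station import arm,camera
import cv2,pickle
s=arm.sense();print(s)
d={}
for n in("side","top"):
    c=camera(n);d[n]=c;cv2.imwrite(f"pics/{n}0.png",c["pixels"][:,:,::-1]);print(n,c["camera_matrix"],c["xyz"],c["attitude"])
pickle.dump(d,open("d0.pkl","wb"))
E
```

```text
pics
{'clock': 0.0, 'qpos': array([-1.33319414,  0.3338991 ,  0.03984789,  1.46627978, -0.01340849,
        1.3433011 , -0.05851323]), 'qvel': array([ 0.00171619, -0.00091035, -0.0015475 , -0.00202634,  0.00050972,
        0.00021069,  0.00027592]), 'joint_torque': array([ 5.95768379e-04, -6.58562994e+01,  1.36583783e+00, -4.05544639e+01,
        1.68538961e-02,  1.29070212e-02,  2.79283178e-06]), 'ee_pos': array([214.66292273, 613.04178698, 230.42436958]), 'orientation': array([ 1.67610167e-01,  9.85853019e-01, -8.05824740e-04, -8.98351862e-05]), 'contact_force': array([ 0.45272887, -0.89537839,  0.64422323]), 'wrist_torque': array([ 0.04135965, -0.03935717, -0.0285567 ]), 'grip_force': 0.0, 'gripper_width': 0.9999210347296839}
side [[408.34321621   0.         324.88230318]
 [  0.         408.34321621 207.10886821]
 [  0.           0.           1.        ]] [ 166.60598163 -431.40367619  957.6770862 ] [ 0.89309974 -0.31329878  0.09799606 -0.30759307]
top [[455.91649144   0.         323.75865902]
 [  0.         455.91649144 196.85411205]
 [  0.           0.           1.        ]] [ 385.5714442    78.38230049 1335.00866078] [ 0.71146353 -0.69929331  0.04751203 -0.05050853]
```

View pics/side0.png

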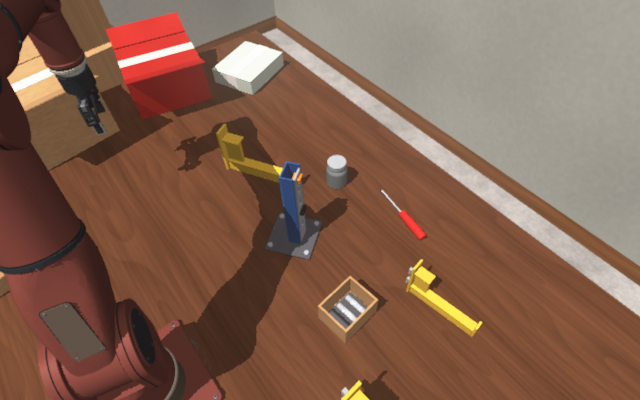

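View pics/top0.png

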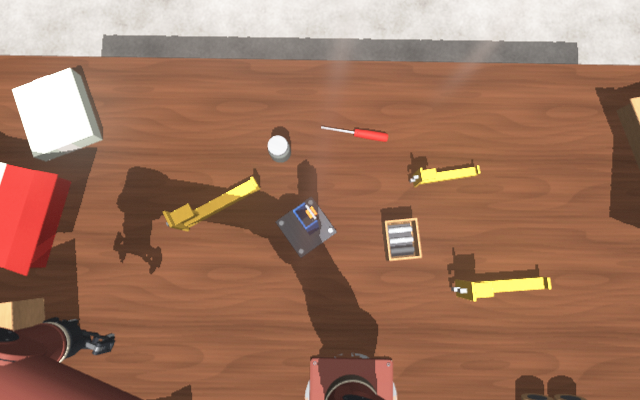

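The side view shows the post at (292,200), its front facing right and away, with the orange catch at (298,177). The yellow brackets are at (440,300), (355,395) and (250,155). In the top view the smallest bracket is at (445,175), about 70 px long, with its claws to the left. The post is at (308,218), the carton at (403,240), the jar at (279,147) and the screwdriver at (355,132).

```bash
cat > h.py <<'E'
import numpy as np,cv2,pickle
from scipy.spatial.transform import Rotation as R
def ray(c,p):
    d=np.linalg.inv(c["camera_matrix"])@[p[0],p[1],1.]
    return np.array(c["xyz"]),R.from_quat(c["attitude"]).apply(d)
def onz(c,p,z):
    o,d=ray(c,p);return o+d*(z-o[2])/d[2]
def proj(c,P):
    q=R.from_quat(c["attitude"]).inv().apply(np.atleast_2d(P)-np.array(c["xyz"]))
    return ((c["camera_matrix"]@q.T).T/q[:,2:])[:,:2]
def tri(c1,p1,c2,p2):
    o1,d1=ray(c1,p1);o2,d2=ray(c2,p2)
    t=np.linalg.lstsq(np.c_[d1,-d2],o2-o1,rcond=None)[0]
    a,b=o1+d1*t[0],o2+d2*t[1];return (a+b)/2,np.linalg.norm(a-b)
E
python3 - <<'E'
from h import *
d=pickle.load(open("d0.pkl","rb"))
def crop(n,x,y,w=100,h=75):return cv2.resize(d[n]["pixels"][y:y+h,x:x+w,::-1],(400,300),interpolation=cv2.INTER_CUBIC)
im=np.vstack([np.hstack([crop("top",400,140),crop("top",260,180)]),np.hstack([crop("side",395,260),crop("side",240,150)])])
cv2.imwrite("pics/z.png",im)
E
```

```text
(no output)
```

View pics/z.png

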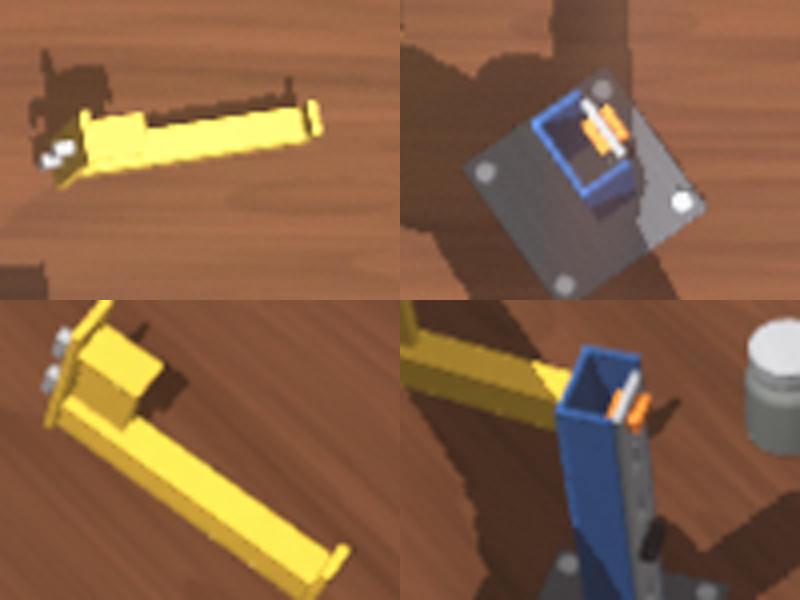

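```bash
python3 - <<'E'
from h import *
d=pickle.load(open("d0.pkl","rb"));T,S=d["top"],d["side"]
def edges(im,cols,r0,r1):
    # subpixel upper/lower boundary of yellow by (min(R,G)-B) half level
    f=np.minimum(im[:,:,0],im[:,:,1]).astype(float)-im[:,:,2]
    out=[]
    for c in cols:
        v=f[r0:r1,c];h=60;k=np.where(v>h)[0];a,b=k[0],k[-1]
        out.append((c,r0+a-(v[a]-h)/(v[a]-v[a-1]),r0+b+(v[b]-h)/(v[b]-v[b+1])))
    return np.array(out)
e=edges(T["pixels"],range(441,474),155,195)
for i,z in((1,28),(2,0)):
    P=np.array([onz(T,(r[0],r[i]),z) for r in e]);k=np.polyfit(P[:,1],P[:,0],1)
    print("top edge",i,"heading deg of +y dir:",np.degrees(np.arctan(k[0])),"x at y=-270",np.polyval(k,-270),"rms",np.std(P[:,0]-np.polyval(k,P[:,1])))
print(e[::8])
# lip outer end, top z46 ; pixels from zoom
z=lambda n,u,v:{"T":(400+u/4,140+v/4),"P":(260+(u-400)/4,180+v/4),"B":(395+u/4,260+(v-300)/4),"Q":(240+(u-400)/4,150+(v-300)/4)}[n]
print("lip",onz(T,z("T",321,118),46), "flange tip",onz(T,z("T",145,128),95))
print("lip mean side",onz(S,z("B",342,562),46))
print("foot",[onz(T,z("P",u,v),8).round(1) for u,v in((605,68),(465,163),(565,297),(707,207))])
a,b=onz(T,z("P",582,99),264),onz(T,z("P",624,156),264)
print("strip top ends",a,b,np.linalg.norm(a-b),np.degrees(np.arctan2(*(b-a)[1::-1])))
for (p,q) in(((582,99),(640,372)),((624,156),(615,420))): print("tri",tri(T,z("P",*p),S,z("Q",*q)))
print("catch",[onz(T,z("P",u,v),251).round(1) for u,v in((610,103),(631,136))])
E
```

```text
top edge 1 heading deg of +y dir: -9.498822007949661 x at y=-270 653.0353060049507 rms 0.47820045326591487
top edge 2 heading deg of +y dir: -9.90088089359605 x at y=-270 626.6628887110087 rms 0.27047770983585834
[[441.         170.925      181.09090909]
 [449.         169.42352941 179.90740741]
 [457.         168.32727273 178.6744186 ]
 [465.         167.34234234 177.27272727]
 [473.         166.29411765 175.95890411]]
lip [ 652.58833916 -363.15353568   46.        ] flange tip [ 633.34622493 -224.63552065   95.        ]
lip mean side [ 654.47102631 -362.58763671   46.        ]
foot [array([569.7, 122.4,   8. ]), array([498., 223.,   8.]), array([402.3, 147.7,   8. ]), array([469. ,  46.1,   8. ])]
strip top ends [515.47218657 127.11758643 264.        ] [482.08520105 101.60127924 264.        ] 42.02109868013225 -142.61080011037654
tri (array([516.85705778, 126.95872175, 259.00491348]), np.float64(1.732263353633935))
tri (array([482.13059063, 101.57103501, 264.12720329]), np.float64(0.12597446940356105))
catch [array([514.9, 110.9, 251. ]), array([495.3,  97.9, 251. ])]
```

The zoom shows the bracket (top-left, claws left), and the post with the strip's top edge at (305,205)-(316,219) in the top image. The bracket origin comes out near (624,-178) with a heading of about 99.7°. I'll refine the post yaw and the strip height next.

```bash
python3 - <<'E'
from h import *
d=pickle.load(open("d0.pkl","rb"))
lsd=cv2.createLineSegmentDetector(1)
for n,(x,y,w,h),zs in(("top",(270,190,75,70),(8,264)),("side",(262,155,65,110),(8,264))):
    c=d[n];g=cv2.resize(c["pixels"][y:y+h,x:x+w],None,fx=4,fy=4,interpolation=cv2.INTER_CUBIC)
    for ch in(0,2):
      for l in lsd.detect(np.ascontiguousarray(g[:,:,ch]))[0][:,0]:
        L=np.hypot(l[2]-l[0],l[3]-l[1])
        if L<36: continue
        p=[(l[i]+.5)/4-.5+o for i,o in((0,x),(1,y),(2,x),(3,y))]
        s=f"{n} {'RGB'[ch]} L{L/4:.0f} px {np.round(p,1)}"
        for z in zs:
            a,b=onz(c,p[:2],z),onz(c,p[2:],z);s+=f" | z{z} {a[:2].round(0)} {b[:2].round(0)} ang {np.degrees(np.arctan2(b[1]-a[1],b[0]-a[0]))%180:.1f}"
        print(s)
# height profile: project points on strip front centre line / pad / catch in side view with estimated pose
S=d["side"];ax=np.array([-np.sin(np.radians(36.7)),np.cos(np.radians(36.7)),0]);ay=np.array([-ax[1],ax[0],0])
O=np.array([501,112.,0])
for z in range(90,270,6):
    p=proj(S,O+[0,0,z])[0];q=np.round(p).astype(int);print(z,p.round(1),S["pixels"][q[1],q[0]],end=";")
E
```

```text
top R L9 px [304.5 211.  309.8 218.3] | z8 [528. 141.] [507. 125.] ang 36.5 | z264 [501. 129.] [483. 116.] ang 36.5
top R L16 px [324.6 245.6 332.6 259.5] | z8 [428.  81.] [389.  57.] ang 31.0 | z264 [420.  80.] [388.  61.] ang 31.0
top R L9 px [285.1 192.7 294.2 192.7] | z8 [581. 200.] [582. 173.] ang 90.5 | z264 [544. 176.] [544. 155.] ang 90.5
top R L12 px [317.5 192.3 317.5 204.5] | z8 [584. 104.] [548. 103.] ang 1.4 | z264 [546.  99.] [517.  99.] ang 1.4
top R L15 px [329.7 223.  321.1 211. ] | z8 [494.  67.] [529.  93.] ang 36.3 | z264 [473.  69.] [501.  90.] ang 36.3
top B L17 px [304.8 205.8 314.3 219.4] | z8 [543. 141.] [504. 112.] ang 36.0 | z264 [513. 129.] [481. 106.] ang 36.0
top B L19 px [305.4 200.3 290.  211. ] | z8 [560. 139.] [527. 184.] ang 126.0 | z264 [526. 127.] [500. 163.] ang 126.0
top B L16 px [315.9 217.2 306.7 204.3] | z8 [510. 108.] [548. 135.] ang 36.4 | z264 [486. 102.] [516. 124.] ang 36.4
top B L22 px [292.6 211.5 305.3 229.4] | z8 [526. 176.] [474. 138.] ang 36.4 | z264 [499. 157.] [457. 126.] ang 36.4
top B L18 px [305.4 225.8 294.9 211. ] | z8 [485.
[... 4642 characters left out ...]
[43 36 34];132 [301.4 208.5] [68 64 64];138 [301.2 207. ] [81 77 79];144 [301.1 205.6] [84 81 82];150 [300.9 204.1] [100  98  99];156 [300.8 202.6] [102 101 102];162 [300.6 201.2] [90 87 89];168 [300.5 199.6] [84 81 82];174 [300.3 198.1] [88 86 86];180 [300.2 196.6] [92 88 90];186 [300. 195.] [95 93 94];192 [299.8 193.5] [95 92 94];198 [299.7 191.9] [96 93 95];204 [299.5 190.3] [95 92 94];210 [299.3 188.7] [86 83 84];216 [299.2 187.1] [86 83 85];222 [299.  185.4] [97 94 95];228 [298.8 183.8] [93 90 92];234 [298.7 182.1] [164  94  51];240 [298.5 180.4] [246 159  67];246 [298.3 178.7] [253 179  75];252 [298.1 177. ] [214 120  55];258 [297.9 175.3] [144  93  67];264 [297.8 173.5] [137 128 126];
```

```bash
python3 - <<'E'
from h import *
d=pickle.load(open("d0.pkl","rb"));S,T=d["side"],d["top"]
h=np.radians(126.4);ax=np.array([np.cos(h),np.sin(h),0]);ay=np.array([-ax[1],ax[0],0])
# strip lateral middle from top-view strip ends (z 264), front plane n.p=205.6
O=-ax*205.6; print("n",-ax)
mid=(np.array([516.5,126.9,0])+[482.1,101.6,0])/2; lat=mid@ay; O=O+ay*lat; print("O",O,"lat",lat)
foot=np.mean([[569.7,122.4],[498,223],[402.3,147.7],[469,46.1]],0);print("foot centre in post frame",(foot-O[:2])@ax[:2],(foot-O[:2])@ay[:2])
W=lambda x,y,z:O+ax*x+ay*y+[0,0,z]
for c,n in((S,"side"),(T,"top")):
    im=c["pixels"].astype(int);m=((im[:,:,0]>170)&(im[:,:,0]-im[:,:,2]>90)&(im[:,:,1]<190)&(im[:,:,1]>80)).astype(np.uint8)
    q=proj(c,W(-4,0,251))[0].astype(int);mm=np.zeros_like(m);mm[q[1]-14:q[1]+15,q[0]-14:q[0]+15]=m[q[1]-14:q[1]+15,q[0]-14:q[0]+15]
    ys,xs=np.where(mm);print(n,"obs orange",xs.min(),xs.max(),ys.min(),ys.max(),"cent",xs.mean(),ys.mean(),len(xs))
    for off in(-8,0,8):
        P=proj(c,[W(x,y,z+off) for x in(-8,0) for y in(-11,11) for z in(246,256)]);print(off,P.min(0).round(1),P.max(0).round(1))
g=S["pixels"].mean(2).astype(np.float32)
for y in(0,-16):
  zs=np.arange(100,262,3);P=proj(S,[W(0,y,z) for z in zs]).astype(np.float32)
  v=cv2.remap(g,P[:,0][None],P[:,1][None],cv2.INTER_CUBIC)[0];print(y,[(int(a),int(b)) for a,b in zip(zs,v)])
for off in(-8,0,8): print("pad top front/back corners",off,proj(S,[W(x,y,135+off) for x in(-10,0) for y in(-13,13)]).round(1).tolist())
x0,y0=290,160
cv2.imwrite("pics/post.png",cv2.resize(S["pixels"][y0:y0+70,x0-20:x0+40,::-1],(510,595),interpolation=cv2.INTER_CUBIC))
E
```

```text
n [ 0.59341889 -0.8048938  -0.        ]
O [500.05071422 113.23175601  -0.        ] lat -469.6815808142808
foot centre in post frame 26.439878602432984 -0.48355336817754835
side obs orange 292 302 173 181 cent 297.8918918918919 176.72972972972974 37
-8 [296.2 174.6] [302.5 185. ]
0 [295.9 172.3] [302.3 182.7]
8 [295.6 170. ] [302.1 180.4]
top obs orange 306 316 206 218 cent 311.4 212.16 25
-8 [308.8 206.4] [316.9 216.2]
0 [308.7 206. ] [316.8 215.9]
8 [308.5 205.6] [316.8 215.5]
0 [(100, 85), (103, 66), (106, 43), (109, 30), (112, 34), (115, 35), (118, 35), (121, 34), (124, 37), (127, 45), (130, 56), (133, 69), (136, 82), (139, 88), (142, 90), (145, 95), (148, 101), (151, 107), (154, 110), (157, 101), (160, 89), (163, 81), (166, 82), (169, 83), (172, 85), (175, 88), (178, 90), (181, 92), (184, 93), (187, 93), (190, 95), (193, 97), (196, 100), (199, 106), (202, 105), (205, 94), (208, 84), (211, 83), (214, 82), (217, 88), (220, 102), (223, 99), (226, 93), (229, 99), (232, 106), (235, 104), (238, 114), (241, 156), (244, 169), (247, 158), (250, 125), (253, 96), (256, 97), (259, 120)]
-16 
[... 187 characters left out ...]
 (151, 89), (154, 88), (157, 85), (160, 84), (163, 85), (166, 87), (169, 88), (172, 88), (175, 88), (178, 88), (181, 88), (184, 90), (187, 90), (190, 89), (193, 88), (196, 85), (199, 83), (202, 85), (205, 86), (208, 86), (211, 85), (214, 85), (217, 83), (220, 81), (223, 86), (226, 101), (229, 120), (232, 140), (235, 162), (238, 169), (241, 160), (244, 141), (247, 114), (250, 92), (253, 88), (256, 104), (259, 123)]
pad top front/back corners -8 [[306.1, 206.4], [303.2, 214.3], [302.4, 205.7], [299.4, 213.5]]
pad top front/back corners 0 [[306.0, 204.5], [303.0, 212.4], [302.2, 203.8], [299.2, 211.6]]
pad top front/back corners 8 [[305.8, 202.6], [302.8, 210.5], [302.1, 201.8], [299.0, 209.7]]
```

View pics/post.png

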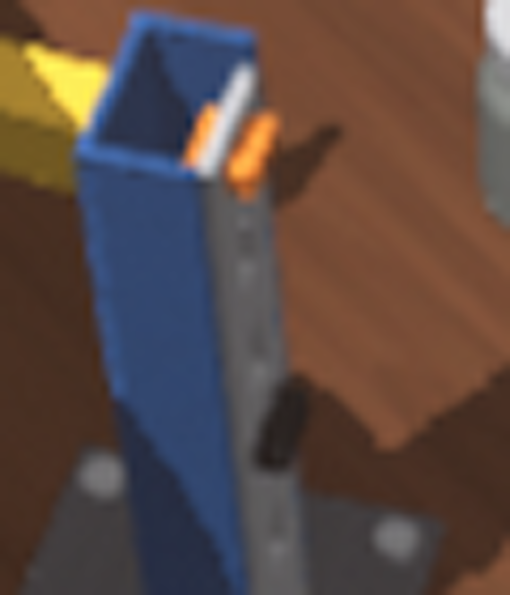

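The zoom shows the orange catch at (298,177), the black pad at (303,208) and faint slot edges. The post origin is about (500,113), heading 126.4°, with the strip offset somewhere near -4 to 0 mm. I'll move to above the bracket, passing the post high and wide.

Request:
move_arm(commands=[[-0.0323,-0.0118,-0.0077,0,1],[-0.0323,-0.0118,-0.0077,0,1],[-0.0323,-0.0118,-0.0077,0,1],[-0.0323,-0.0118,-0.0077,0,1],[-0.0323,-0.0118,-0.0077,0,1]])

```text
clock: 0.52
ee_pos: [348.7, 503.0, 269.8]
orientation: [0.168, 0.986, -0.0, -0.0]
contact_force: [-0.1, 0.7, -1.1]
gripper_width: 0.999
grip_force: 0.0
```

Request:
move_arm(commands=[[-0.0323,-0.0118,-0.0077,0,1],[-0.0323,-0.0118,-0.0077,0,1],[-0.0323,-0.0118,-0.0077,0,1],[-0.0323,-0.0118,-0.0077,0,1],[-0.0323,-0.0118,-0.0077,0,1]])

```text
clock: 0.93
ee_pos: [481.6, 393.9, 308.4]
orientation: [0.168, 0.986, -0.0, -0.0]
contact_force: [1.4, 0.5, -0.6]
gripper_width: 1.002
grip_force: 0.0
```

Request:
move_arm(commands=[[-0.0323,-0.0118,-0.0077,0,1],[-0.0323,-0.0118,-0.0077,0,1],[-0.0323,-0.0118,-0.0077,0,1],[0,0,0,0,1]])

```text
clock: 1.27
ee_pos: [566.1, 322.7, 332.4]
orientation: [0.172, 0.985, -0.001, 0.002]
contact_force: [1.0, -1.0, 0.6]
gripper_width: 0.998
grip_force: 0.0
```

Request:
move_arm(commands=[[-0.0232,-0.0268,0,0,1],[-0.0232,-0.0268,0,0,1],[-0.0232,-0.0268,0,0,1],[-0.0232,-0.0268,0,0,1],[-0.0232,-0.0268,0,0,1]])

```text
clock: 1.68
ee_pos: [625.7, 163.7, 331.0]
orientation: [0.167, 0.986, -0.0, -0.0]
contact_force: [-0.3, -0.0, -0.5]
gripper_width: 1.001
grip_force: 0.0
```

Request:
move_arm(commands=[[-0.0232,-0.0268,0,0,1],[-0.0232,-0.0268,0,0,1],[-0.0232,-0.0268,0,0,1],[-0.0232,-0.0268,0,0,1],[-0.0232,-0.0268,0,0,1]])

```text
clock: 2.1
ee_pos: [691.0, -1.1, 331.0]
orientation: [0.168, 0.986, -0.0, -0.0]
contact_force: [0.1, 0.7, -0.3]
gripper_width: 1.002
grip_force: 0.0
```

Request:
move_arm(commands=[[-0.0053,-0.0291,0.021,0,1],[-0.0053,-0.0291,0.021,0,1],[-0.0053,-0.0291,0.021,0,1],[-0.0053,-0.0291,0.021,0,1],[-0.0053,-0.0291,0.021,0,1]])

```text
clock: 2.52
ee_pos: [667.1, -146.9, 225.0]
orientation: [0.168, 0.986, 0.0, -0.0]
contact_force: [0.6, 0.0, 0.8]
gripper_width: 1.0
grip_force: 0.0
```

Request:
move_arm(commands=[[-0.0053,-0.0291,0.021,0,1],[-0.0053,-0.0291,0.021,0,1],[-0.0053,-0.0291,0.021,0,1],[-0.0053,-0.0291,0.021,0,1],[-0.0053,-0.0291,0.021,0,1]])

```text
clock: 2.93
ee_pos: [644.1, -292.8, 120.0]
orientation: [0.168, 0.986, 0.0, -0.0]
contact_force: [0.6, 0.6, -0.3]
gripper_width: 1.002
grip_force: 0.0
```

Request:
move_arm(commands=[[0,0,0,6.8,1],[0,0,0,6.8,1],[0,0,0,6.8,1],[0,0,0,6.8,1],[0,0,0,6.8,1]])

```text
clock: 3.35
ee_pos: [644.4, -291.6, 120.8]
orientation: [0.451, 0.892, -0.0, -0.001]
contact_force: [-0.1, 0.9, -0.7]
gripper_width: 1.001
grip_force: 0.0
```

Request:
move_arm(commands=[[0,0,0,6.8,1],[0,0,0,6.8,1],[0,0,0,6.8,1],[0,0,0,6.6,1],[0,0,0,0,1]])

```text
clock: 3.77
ee_pos: [644.5, -291.3, 120.7]
orientation: [0.647, 0.763, -0.0, -0.0]
contact_force: [-0.2, -1.2, 0.1]
gripper_width: 1.001
grip_force: 0.0
```

```bash
python3 - <<'E'
from station import arm,camera
from h import *
s=arm.sense();print(s["clock"],s["ee_pos"],R.from_quat(s["orientation"]).as_matrix().round(3),s["contact_force"],s["qpos"])
d={n:camera(n) for n in("side","top")};pickle.dump(d,open("d1.pkl","wb"))
cv2.imwrite("pics/a1.png",np.vstack([cv2.resize(d[n]["pixels"][y:y+120,x:x+200,::-1],(500,300),interpolation=cv2.INTER_CUBIC) for n,x,y in(("top",360,110),("side",360,220))]))
E
```

```text
3.7667 [ 644.53371609 -291.28954104  120.73974432] [[-0.163  0.987 -0.001]
 [ 0.987  0.163  0.   ]
 [ 0.    -0.001 -1.   ]] [-0.16831673 -1.17395062  0.05115791] [-0.11526273  0.60708711  0.7061886   1.46202792 -0.40444604  1.22238304
  0.80554946]
```

View pics/a1.png

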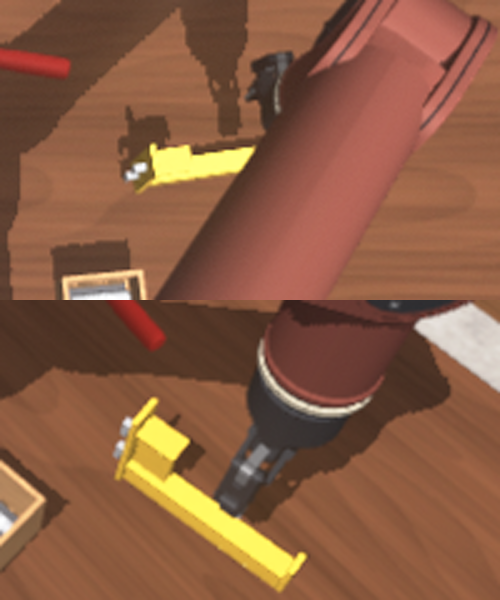

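The gripper hangs squarely over the arm of the small bracket, near side-crop (232,495). I'll descend and close.

Request:
move_arm(commands=[[0,0,0.025,0,1],[0,0,0.025,0,1],[0,0,0.025,0,1],[0,0,0.025,0,1],[0,0,0.0165,0,1]])

```text
clock: 4.28
ee_pos: [643.6, -291.1, 2.2]
orientation: [0.643, 0.766, -0.0, -0.001]
contact_force: [0.3, -0.0, -0.5]
gripper_width: 0.999
grip_force: 0.0
```

Request:
move_arm(commands=[[0,0,0,0,1],[0,0,0,0,-1],[0,0,0,0,-1],[0,0,0,0,-1],[0,0,0,0,-1]])

```text
clock: 4.7
ee_pos: [645.6, -292.3, 6.6]
orientation: [0.645, 0.765, 0.0, 0.001]
contact_force: [0.1, 0.6, -0.3]
gripper_width: 0.455
grip_force: 0.0
```

Request:
move_arm(commands=[[0,0,0,0,-1],[0,0,0,0,-1],[0,0,0,0,-1],[0,0,0,0,-1],[0,0,0,0,-1]])

```text
clock: 5.12
ee_pos: [645.4, -292.3, 6.3]
orientation: [0.645, 0.764, 0.0, 0.001]
contact_force: [-0.6, -0.2, 6.4]
gripper_width: 0.266
grip_force: 60.5
```

Request:
move_arm(commands=[[0,0,-0.01,0,-1],[0,0,-0.03,0,-1],[0,0,-0.04,0,-1],[0,0,-0.04,0,-1],[0,0,-0.03,0,-1]])

```text
clock: 5.53
ee_pos: [644.8, -292.4, 158.8]
orientation: [0.645, 0.764, 0.0, 0.001]
contact_force: [2.3, -1.6, -2.4]
gripper_width: 0.266
grip_force: 59.4
```

Request:
move_arm(commands=[[0,0,0,-2.7,-1],[0,0,0,-5.4,-1],[0,0,0,-5.4,-1],[0,0,0,-5.4,-1],[0,0,0,-5.4,-1]])

```text
clock: 5.95
ee_pos: [644.3, -291.8, 155.3]
orientation: [0.467, 0.884, -0.0, -0.0]
contact_force: [-1.4, -0.4, -2.4]
gripper_width: 0.265
grip_force: 59.1
```

Request:
move_arm(commands=[[0,0,0,-2.7,-1],[0,0,0,0,-1],[0,0,0,0,-1]])

```text
clock: 6.2
ee_pos: [644.4, -291.9, 155.2]
orientation: [0.449, 0.893, 0.0, -0.0]
contact_force: [0.1, -0.3, -2.2]
gripper_width: 0.269
grip_force: 59.2
```

```bash
python3 - <<'E'
from station import arm,camera
from h import *
s=arm.sense();print(s["clock"],s["ee_pos"],R.from_quat(s["orientation"]).as_matrix().round(3),s["contact_force"],s["wrist_torque"],s["gripper_width"])
d={n:camera(n) for n in("side","top")};pickle.dump(d,open("d2.pkl","wb"))
cv2.imwrite("pics/a2.png",np.vstack([cv2.resize(d[n]["pixels"][y:y+120,x:x+200,::-1],(500,300),interpolation=cv2.INTER_CUBIC) for n,x,y in(("top",360,110),("side",360,180))]))
E
```

```text
6.2 [ 644.4166148  -291.90144948  155.16917145] [[-0.596  0.803 -0.   ]
 [ 0.803  0.596  0.   ]
 [ 0.    -0.    -1.   ]] [ 0.12246    -0.25155928 -2.22350275] [-0.19862351 -0.04956255 -0.04198657] 0.2693167072873289
```

View pics/a2.png

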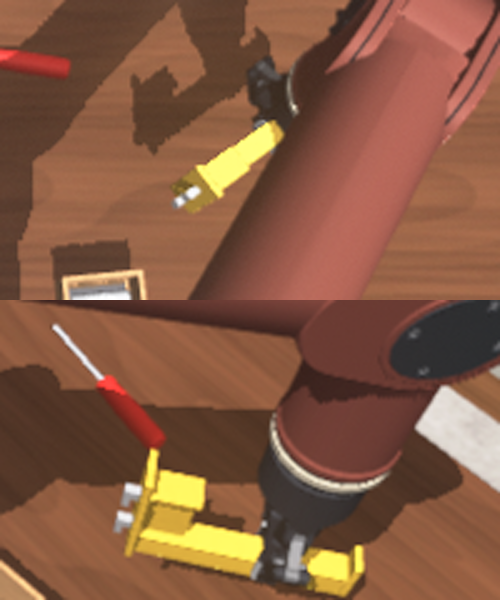

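Request:
move_arm(commands=[[0.0132,0.0062,0,0,-1],[0.0265,0.0125,0,0,-1],[0.0265,0.0125,0,0,-1],[0.0265,0.0125,0,0,-1],[0.0265,0.0125,0,0,-1]])

```text
clock: 6.72
ee_pos: [618.0, -161.5, 154.9]
orientation: [0.449, 0.893, -0.0, -0.0]
contact_force: [0.1, 0.8, -2.4]
gripper_width: 0.268
grip_force: 59.3
```

Request:
move_arm(commands=[[0.0265,0.0125,0,0,-1],[0.0265,0.0125,0,0,-1],[0.0265,0.0125,0,0,-1],[0.0265,0.0125,0,0,-1],[0.0265,0.0125,0,0,-1]])

```text
clock: 7.13
ee_pos: [588.8, -17.8, 155.1]
orientation: [0.449, 0.893, 0.0, 0.0]
contact_force: [0.6, 0.4, -1.9]
gripper_width: 0.268
grip_force: 59.3
```

Request:
move_arm(commands=[[0.0139,0.0063,0.0095,0,-1],[0,0,0,0,-1],[0,0,0,0,-1]])

```text
clock: 7.38
ee_pos: [585.7, -3.2, 145.1]
orientation: [0.448, 0.894, -0.0, -0.0]
contact_force: [0.6, -0.9, -1.7]
gripper_width: 0.266
grip_force: 59.2
```

```bash
python3 - <<'E'
from station import arm,camera
from h import *
s=arm.sense();print(s["clock"],s["ee_pos"],R.from_quat(s["orientation"]).as_matrix().round(3),s["contact_force"],s["wrist_torque"],s["gripper_width"])
d={n:camera(n) for n in("side","top")};pickle.dump(d,open("d3.pkl","wb"))
cv2.imwrite("pics/a3.png",np.vstack([cv2.resize(d[n]["pixels"][y:y+75,x:x+200,::-1],(800,300),interpolation=cv2.INTER_CUBIC) for n,x,y in(("top",270,175),("side",260,150))]))
E
```

```text
7.3833 [585.65373254  -3.15321106 145.11717732] [[-0.599  0.801 -0.001]
 [ 0.801  0.599 -0.   ]
 [ 0.001 -0.001 -1.   ]] [ 0.59266059 -0.91996067 -1.74792123] [-0.1646564  -0.10822602 -0.01422012] 0.2657266599381697
```

View pics/a3.png

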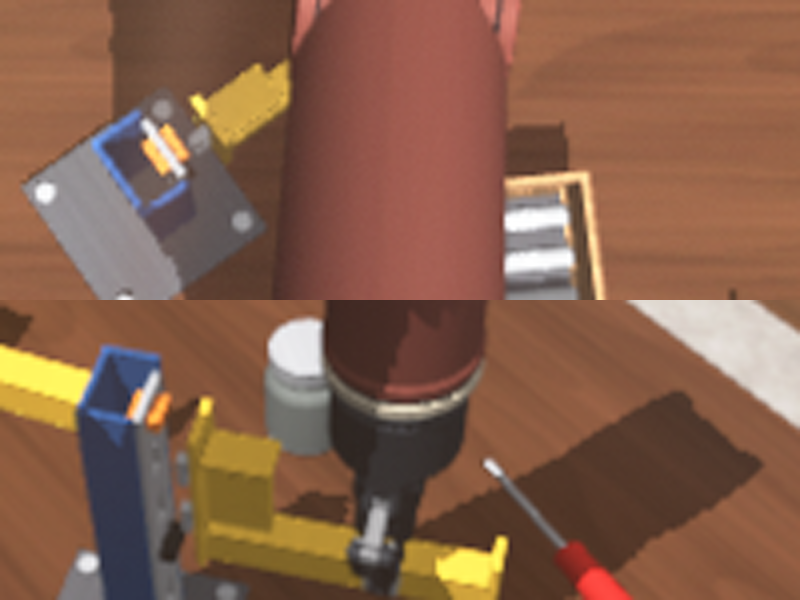

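The bracket stands upright in front of the post. The top view has the strip at zoom (145,122)-(183,176) and the plate's top edge at (197,97)-(228,155). Next I'll check lateral alignment and yaw numerically.

```bash
python3 - <<'E'
from h import *
d=pickle.load(open("d3.pkl","rb"));T,S=d["top"],d["side"]
h=np.radians(126.4);ax=np.array([np.cos(h),np.sin(h),0]);ay=np.array([-ax[1],ax[0],0]);O=np.array([500,113.2,0])
pf=lambda p:np.array([(p-O)@ax,(p-O)@ay,p[2]]).round(1)
tcp=np.array([585.7,-3.2,145.1]);print("tcp",pf(tcp))
lsd=cv2.createLineSegmentDetector(1)
for n,x,y,w,hh in(("top",300,190,45,45),("side",285,160,110,70)):
    c=d[n];g=cv2.resize(c["pixels"][y:y+hh,x:x+w],None,fx=4,fy=4,interpolation=cv2.INTER_CUBIC)
    for ch in(0,2):
      for l in lsd.detect(np.ascontiguousarray(g[:,:,ch]))[0][:,0]:
        if np.hypot(l[2]-l[0],l[3]-l[1])<22: continue
        p=[(l[i]+.5)/4-.5+o for i,o in((0,x),(1,y),(2,x),(3,y))]
        a,b=onz(c,p[:2],255),onz(c,p[2:],255)
        if abs(pf(a)[0])>90 or abs(pf(a)[1])>60: continue
        print(n,ch,np.round(p,1),pf(a)[:2],pf(b)[:2],"ang",round(np.degrees(np.arctan2(b[1]-a[1],b[0]-a[0]))%180,1))
E
```

```text
tcp [-1.445e+02  1.000e-01  1.451e+02]
top 0 [304.5 211.  309.8 218.3] [ 12.2 -10.9] [12.1 10.6] ang 36.7
top 0 [316.9 213.1 311.4 204.9] [-9.  10.2] [ -9.6 -13.3] ang 35.0
top 0 [316.5 199.4 319.9 203.8] [-27.2 -17.2] [-27.5  -3.7] ang 37.8
top 0 [330.2 192.9 321.4 199.3] [-63. -11.] [-36.9 -10.6] ang 127.4
top 0 [341.6 202.9 342.  195. ] [-71.   24.5] [-82.9   9.6] ang 177.9
top 0 [330.4 209.1 341.5 200.9] [-40.7  21. ] [-73.8  20.4] ang 127.5
top 0 [341.4 195.5 341.9 189.7] [-81.2   9.7] [-90.2  -1. ] ang 176.1
top 0 [321.3 204.7 325.8 211.4] [-29.2  -0.1] [-28.4  19.2] ang 34.2
top 0 [308.7 234.2 303.6 227.6] [35.9 40. ] [36.7 20.2] ang 38.7
top 2 [304.8 205.8 314.2 219.2] [  4.6 -20.7] [ 4.7 18.5] ang 36.3
top 2 [315.9 217.2 306.7 204.3] [-1.2 16.9] [ -1.2 -21. ] ang 36.4
top 2 [303.8 201.  299.5 204.8] [ -0.2 -31.4] [ 13.4 -30. ] ang 132.5
top 2 [314.9 220.  307.1 225.2] [ 4.4 21. ] [26.6 20.3] ang 124.5
top 2 [305.2 225.5 299.5 217.3] [30.8 18.2] [30.6 -5.5] ang 36.1
top 2 [305.6 228.9 316.8 221.4] [34.5 25.4] [ 2.7 26.2] ang 125.1
top 2 [322.6 212.5 321.6 206.7] [-20.7  17. ]
[... 1472 characters left out ...]
.5
side 2 [327.2 164.5 333.1 168.3] [-57.3 -52.5] [-73.8 -44. ] ang 99.2
side 2 [291.7 178.5 284.6 177. ] [10.3 10.6] [27.8 10.3] ang 125.3
side 2 [287.6 162.9 295.  164.3] [ 35.1 -34.1] [ 16.8 -34.3] ang 127.1
side 2 [284.7 179.2 290.4 180.3] [25.4 16.7] [11.6 16.6] ang 126.8
side 2 [325.9 165.4 325.6 180.1] [-55.2 -48.9] [-66.5  -4.1] ang 50.6
side 2 [307.3 195.7 306.3 187.3] [-39.1  50.6] [-30.   27.6] ang 58.1
side 2 [330.1 187.4 338.9 188.7] [-82.2  14.6] [-102.2   13.3] ang 130.0
side 2 [288.8 167.7 292.1 172.9] [ 27.5 -20. ] [14.8 -6.3] ang 79.1
side 2 [332.  175.9 340.1 175.8] [-77.4 -20.2] [-95.4 -25.3] ang 142.2
side 2 [327.6 172.9 332.6 175.7] [-65.2 -26.8] [-78.7 -21.2] ang 103.9
```

Request:
move_arm(commands=[[0.004,0.0004,-0.0012,0.5,-1],[0.005,0,0,0,-1],[0.003,0,0,0,-1],[0,0,0,0,-1]])

```text
clock: 7.82
ee_pos: [579.0, 6.2, 146.7]
orientation: [0.452, 0.892, 0.0, -0.0]
contact_force: [-0.0, -0.6, -2.1]
gripper_width: 0.268
grip_force: 59.3
```

Request:
move_arm(commands=[[0.001,0,0,0,-1],[0.001,0,0,0,-1],[0.001,0,0,0,-1],[0,0,0,0,-1]])

```text
clock: 8.15
ee_pos: [577.6, 8.0, 146.7]
orientation: [0.452, 0.892, -0.0, 0.0]
contact_force: [-0.2, -0.3, -3.4]
gripper_width: 0.261
grip_force: 59.2
```

Request:
move_arm(commands=[[0.001,0,0,0,-1],[0.001,0,0,0,-1],[0.001,0,0,0,-1],[0,0,0,0,-1]])

```text
clock: 8.48
ee_pos: [577.1, 8.1, 147.2]
orientation: [0.453, 0.891, -0.0, 0.002]
contact_force: [6.4, -8.0, -4.1]
gripper_width: 0.269
grip_force: 59.0
```

The claw tips have met the strip face with about 10 N. I'll ease to a light push and slide down, feeling for the slots.

Request:
move_arm(commands=[[-0.0012,0,0,0,-1],[0,0,0.0007,0,-1],[0,0,0.0007,0,-1],[0,0,0.0007,0,-1],[0,0,0,0,-1]])

```text
clock: 8.9
ee_pos: [577.4, 8.1, 145.0]
orientation: [0.453, 0.891, -0.0, 0.001]
contact_force: [4.0, -4.3, -1.2]
gripper_width: 0.271
grip_force: 59.4
```

Request:
move_arm(commands=[[0,0,0.0007,0,-1],[0,0,0.0007,0,-1],[0,0,0.0007,0,-1],[0,0,0,0,-1]])

```text
clock: 9.23
ee_pos: [577.4, 8.2, 142.9]
orientation: [0.453, 0.891, -0.0, 0.001]
contact_force: [4.8, -5.9, -1.3]
gripper_width: 0.263
grip_force: 59.4
```

Request:
move_arm(commands=[[0,0,0.0007,0,-1],[0,0,0.0007,0,-1],[0,0,0.0007,0,-1],[0,0,0,0,-1]])

```text
clock: 9.57
ee_pos: [577.5, 8.1, 140.8]
orientation: [0.453, 0.892, -0.0, 0.001]
contact_force: [4.9, -5.8, -1.6]
gripper_width: 0.263
grip_force: 59.4
```

Request:
move_arm(commands=[[0,0,0.0007,0,-1],[0,0,0.0007,0,-1],[0,0,0.0007,0,-1],[0,0,0,0,-1]])

```text
clock: 9.9
ee_pos: [577.4, 8.1, 138.7]
orientation: [0.453, 0.891, -0.0, 0.001]
contact_force: [4.9, -5.8, -2.5]
gripper_width: 0.269
grip_force: 59.4
```

```bash
python3 - <<'E'
from station import arm,camera
from h import *
s=arm.sense();print(s["ee_pos"],R.from_quat(s["orientation"]).as_matrix().round(3)[:,0],s["contact_force"],s["wrist_torque"])
d={n:camera(n) for n in("side","top")};pickle.dump(d,open("d4.pkl","wb"))
cv2.imwrite("pics/a4.png",np.hstack([cv2.resize(d[n]["pixels"][y:y+60,x:x+40,::-1],(400,600),interpolation=cv2.INTER_CUBIC) for n,x,y in(("top",295,185),("side",282,155))]))
E
```

```text
[577.43493003   8.11409807 138.68024255] [-0.59   0.808 -0.002] [ 4.9316565  -5.81402072 -2.49234054] [-1.13703914 -0.77999264 -0.08229555]
```

View pics/a4.png

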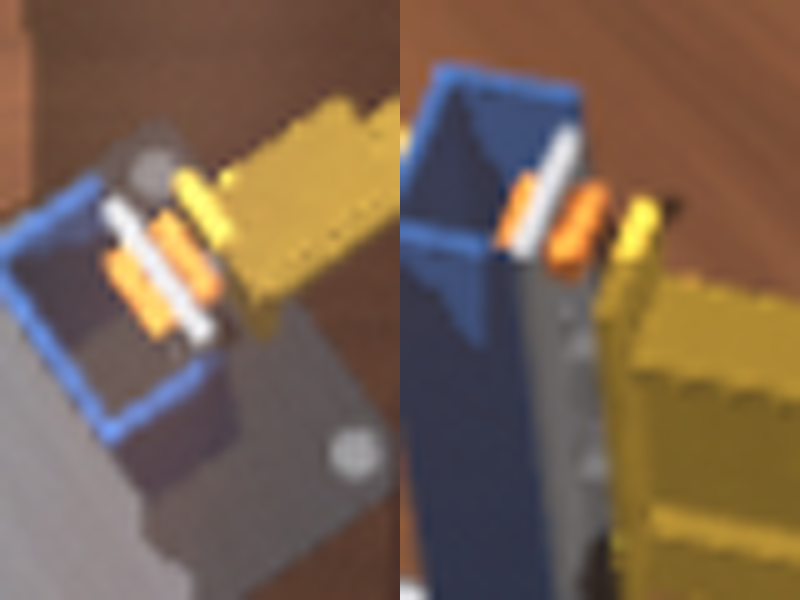

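The top crop shows the strip from (105,195) to (215,340) and the plate's upper end at (180,170). The claws still rest on the face. The plate looks shifted sideways toward +y, so I'll quantify that.

```bash
python3 - <<'E'
from h import *
d=pickle.load(open("d4.pkl","rb"));T,S=d["top"],d["side"]
h=np.radians(126.4);ax=np.array([np.cos(h),np.sin(h),0]);ay=np.array([-ax[1],ax[0],0]);O=np.array([500,113.2,0])
pf=lambda p:np.array([(p-O)@ax,(p-O)@ay,p[2]]).round(1)
t=lambda u,v:(295-.5+u/10,185-.5+v/10); s=lambda u,v:(282-.5+(u-400)/10,155-.5+v/10)
print("tcp",pf(np.array([577.4,8.1,138.7])))
print("strip T",pf(onz(T,t(107,196),262)),pf(onz(T,t(212,338),262)))
print("strip S",pf(onz(S,s(574,130),262)),pf(onz(S,s(523,253),262)))
print("catch front edges T",pf(onz(T,t(165,212),254)),pf(onz(T,t(215,295),254)))
print("catch front S",pf(onz(S,s(600,190),254)),pf(onz(S,s(562,270),254)))
print("plate T up end",pf(onz(T,t(180,172),248.3))," S far end",pf(onz(S,s(648,197),248.3)),"S near end",pf(onz(S,s(606,305),248.3)))
print("flange T near-plate corners",pf(onz(T,t(225,180),227.3)),pf(onz(T,t(255,300),227.3)))
for n,x,y,w,hh in(("top",295,185,45,45),("side",282,155,110,60)):
    c=d[n];g=cv2.resize(c["pixels"][y:y+hh,x:x+w],None,fx=4,fy=4,interpolation=cv2.INTER_CUBIC)
    for ch in(0,):
      for l in cv2.createLineSegmentDetector(1).detect(np.ascontiguousarray(g[:,:,ch]))[0][:,0]:
        p=[(l[i]+.5)/4-.5+o for i,o in((0,x),(1,y),(2,x),(3,y))]
        if np.hypot(p[2]-p[0],p[3]-p[1])<7 : continue
        a,b=[onz(c,q,227.3) for q in(p[:2],p[2:])]
        an=np.degrees(np.arctan2(b[1]-a[1],b[0]-a[0]))%180
        if abs(an-126)<4: print(n,np.round(p,1),"z227",pf(a)[:2],pf(b)[:2],an.round(1),"z160",pf(onz(c,p[:2],160.3))[:2])
E
```

```text
tcp [-1.305e+02  1.000e-01  1.387e+02]
strip T [  1.6 -22.6 262. ] [  0.8  19.4 262. ]
strip S [  2.3 -20.4 262. ] [  2.   18.9 262. ]
catch front edges T [ -7.7 -12.5 254. ] [ -6.   10.7 254. ]
catch front S [ -6.6 -10.8 254. ] [ -5.5  15.  254. ]
plate T up end [-16.5 -19.  248.3]  S far end [-16.2 -16.3 248.3] S near end [-16.6  18.  248.3]
flange T near-plate corners [-25.4 -13.5 227.3] [-14.3  14.8 227.3]
top [323.4 197.6 316.7 201.7] z227 [-45.1 -14.3] [-26.1 -15.5] 122.6 z160 [-50.2 -22. ]
top [321.6 214.6 336.  204.7] z227 [-17.4  17.4] [-60.3  17.8] 125.8 z160 [-20.9  11.6]
side [376.  213.2 356.4 209.8] z227 [-194.3   39.2] [-149.9   41. ] 128.7 z160 [-190.   -11.5]
side [341.1 206.6 323.2 203.2] z227 [-114.4   40.6] [-72.7  41.2] 127.3 z160 [-102.9  -10. ]
side [306.9 207.9 321.3 210.7] z227 [-40.6  63.5] [-74.3  63. ] 127.2 z160 [-22.2  15. ]
side [286.  161.2 299.1 163.6] z227 [ 51.8 -63.5] [ 17.7 -63.6] 126.5 z160 [  78.7 -123.6]
side [321.6 208.  306.7 204.8] z227 [-72.9  55.5] [-37.7  55.2] 126.0 z160 [-57.5   6.3]
```

Request:
move_arm(commands=[[0,0.0008,-0.001,0,-1],[0,0,-0.001,0,-1],[0,0,-0.001,0,-1],[0,0,-0.001,0,-1],[0,0,0,0,-1]])

```text
clock: 10.42
ee_pos: [577.9, 8.4, 142.6]
orientation: [0.453, 0.891, -0.0, 0.001]
contact_force: [3.8, -6.7, -3.3]
gripper_width: 0.267
grip_force: 59.1
```

Request:
move_arm(commands=[[0,0,-0.001,0,-1],[0,0,-0.001,0,-1],[0,0,-0.001,0,-1],[0,0,-0.001,0,-1],[0,0,0,0,-1]])

```text
clock: 10.83
ee_pos: [577.9, 8.5, 146.6]
orientation: [0.453, 0.892, -0.0, 0.001]
contact_force: [3.3, -6.0, -2.9]
gripper_width: 0.267
grip_force: 59.2
```

Request:
move_arm(commands=[[0,0,-0.001,0,-1],[0,0,-0.001,0,-1],[0,0,-0.001,0,-1],[0,0,0,0,-1]])

```text
clock: 11.17
ee_pos: [577.0, 10.5, 149.3]
orientation: [0.452, 0.892, 0.0, -0.0]
contact_force: [0.1, 1.1, -3.0]
gripper_width: 0.268
grip_force: 59.3
```

Popped in: the force dropped and the tips moved 2 mm into the slots at bracket z≈143. I'll push in gently.

Request:
move_arm(commands=[[0.001,0,-0.0007,0,-1],[0.001,0,0,0,-1],[0.001,0,0,0,-1],[0,0,0,0,-1]])

```text
clock: 11.5
ee_pos: [575.3, 12.6, 149.9]
orientation: [0.452, 0.892, 0.0, 0.0]
contact_force: [1.8, -0.9, -3.6]
gripper_width: 0.266
grip_force: 59.3
```

Request:
move_arm(commands=[[0.001,0,0,0,-1],[0.001,0,0,0,-1],[0.001,0,0,0,-1],[0,0,0,0,-1]])

```text
clock: 11.83
ee_pos: [573.6, 14.9, 149.9]
orientation: [0.452, 0.892, -0.0, 0.0]
contact_force: [1.5, -1.9, -3.1]
gripper_width: 0.27
grip_force: 59.2
```

Request:
move_arm(commands=[[0.001,0,0,0,-1],[0.001,0,0,0,-1],[0,0,0,0,-1]])

```text
clock: 12.08
ee_pos: [572.4, 16.5, 149.9]
orientation: [0.452, 0.892, -0.0, 0.0]
contact_force: [2.0, -2.4, -2.9]
gripper_width: 0.269
grip_force: 59.1
```

Request:
move_arm(commands=[[0.001,0,0,0,-1],[0.001,0,0,0,-1],[0,0,0,0,-1]])

```text
clock: 12.33
ee_pos: [571.2, 18.1, 149.9]
orientation: [0.452, 0.892, -0.0, 0.0]
contact_force: [2.6, -2.2, -2.8]
gripper_width: 0.268
grip_force: 59.1
```

Request:
move_arm(commands=[[0.001,0,0,0,-1],[0.001,0,0,0,-1],[0,0,0,0,-1]])

```text
clock: 12.58
ee_pos: [570.5, 18.8, 150.2]
orientation: [0.453, 0.892, -0.0, 0.001]
contact_force: [3.4, -4.7, -3.4]
gripper_width: 0.267
grip_force: 59.2
```

Request:
move_arm(commands=[[-0.0008,0,0,0,-1],[0,0,0.001,0,-1],[0,0,0.001,0,-1],[0,0,0.001,0,-1],[0,0,0,0,-1]])

```text
clock: 13.0
ee_pos: [570.7, 18.8, 146.8]
orientation: [0.453, 0.892, -0.0, 0.0]
contact_force: [3.2, -3.7, -2.8]
gripper_width: 0.266
grip_force: 59.3
```

Request:
move_arm(commands=[[0,0,0.001,0,-1],[0,0,0.001,0,-1],[0,0,0,0,-1]])

```text
clock: 13.25
ee_pos: [570.7, 18.9, 144.8]
orientation: [0.453, 0.892, -0.0, 0.0]
contact_force: [3.4, -4.8, -2.1]
gripper_width: 0.268
grip_force: 59.3
```

Request:
move_arm(commands=[[0,0,0.001,0,-1],[0,0,0,0,-1]])

```text
clock: 13.42
ee_pos: [570.7, 18.9, 143.8]
orientation: [0.453, 0.892, -0.0, 0.0]
contact_force: [3.4, -3.4, -1.7]
gripper_width: 0.264
grip_force: 59.3
```

Request:
move_arm(commands=[[0,0,0.0007,0,-1],[0,0,0,0,-1]])

```text
clock: 13.58
ee_pos: [570.7, 18.9, 143.2]
orientation: [0.453, 0.892, -0.0, 0.0]
contact_force: [4.0, -5.0, -2.7]
gripper_width: 0.264
grip_force: 59.3
```

Request:
move_arm(commands=[[0,0,0.0007,0,-1],[0,0,0,0,-1]])

```text
clock: 13.75
ee_pos: [570.7, 18.9, 142.5]
orientation: [0.453, 0.892, -0.0, 0.0]
contact_force: [3.0, -2.9, -2.3]
gripper_width: 0.271
grip_force: 59.3
```

Request:
move_arm(commands=[[0,0,0.0007,0,-1],[0,0,0,0,-1]])

```text
clock: 13.92
ee_pos: [570.8, 18.9, 141.9]
orientation: [0.453, 0.892, 0.0, 0.0]
contact_force: [3.4, -5.6, -1.8]
gripper_width: 0.269
grip_force: 59.5
```

Request:
move_arm(commands=[[0,0,0.0007,0,-1],[0,0,0,0,-1]])

```text
clock: 14.08
ee_pos: [570.9, 18.8, 141.4]
orientation: [0.453, 0.892, 0.0, 0.0]
contact_force: [2.3, -4.3, 0.3]
gripper_width: 0.267
grip_force: 59.8
```

Request:
move_arm(commands=[[0,0,0.0007,0,-1],[0,0,0,0,-1]])

```text
clock: 14.25
ee_pos: [570.8, 18.7, 140.7]
orientation: [0.453, 0.892, 0.0, 0.0]
contact_force: [2.4, -5.9, -0.6]
gripper_width: 0.266
grip_force: 59.7
```

```bash
python3 - <<'E'
from station import arm,camera
from h import *
s=arm.sense();print(s["ee_pos"],s["contact_force"],s["wrist_torque"])
d={n:camera(n) for n in("side","top")};pickle.dump(d,open("d5.pkl","wb"))
cv2.imwrite("pics/a5.png",np.hstack([cv2.resize(d[n]["pixels"][y:y+75,x:x+50,::-1],(400,600),interpolation=cv2.INTER_CUBIC) for n,x,y in(("top",295,185),("side",282,155))]))
E
```

```text
[570.79023383  18.65419162 140.6904026 ] [ 2.41605067 -5.91905608 -0.56521437] [-0.62241392 -0.2927952   0.08931857]
```

View pics/a5.png

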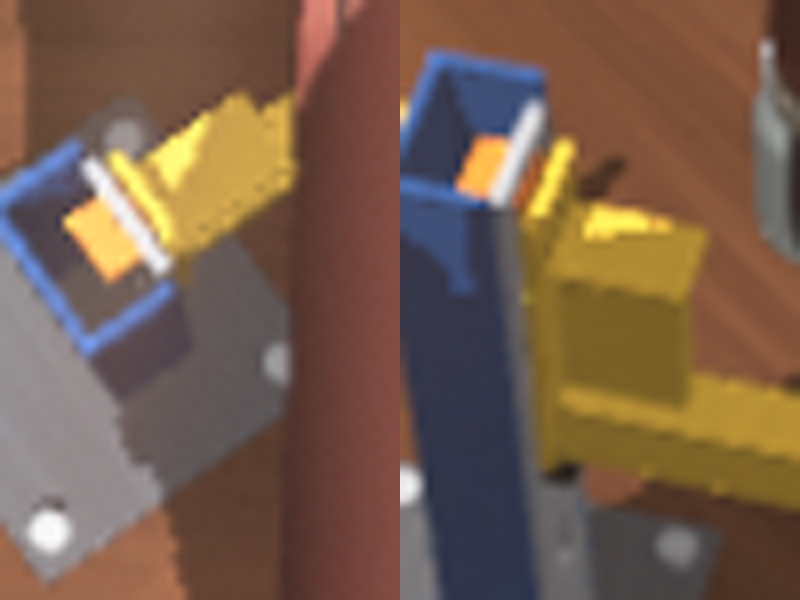

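The plate lies against the strip, the catch is pushed in (orange behind the strip at (105,240)), and the plate's foot is at the pad (side crop (560,470)). The claws are hooked, so I'll release and rise.

Request:
move_arm(commands=[[0,0,0,0,0.3],[0,0,0,0,0.3],[0,0,0,0,0.3],[0,0,0,0,0.3],[0,0,0,0,0.3]])

```text
clock: 14.77
ee_pos: [570.4, 19.5, 140.4]
orientation: [0.452, 0.892, 0.0, -0.0]
contact_force: [0.4, 0.4, 0.4]
gripper_width: 0.65
grip_force: 0.0
```

Request:
move_arm(commands=[[0,0,-0.01,0,0.3],[0,0,-0.02,0,0.3],[0,0,-0.03,0,0.3],[0,0,-0.035,0,0.3],[0,0,-0.03,0,0.3]])

```text
clock: 15.18
ee_pos: [570.4, 18.9, 268.2]
orientation: [0.453, 0.892, 0.0, 0.0]
contact_force: [1.1, 0.7, -0.3]
gripper_width: 0.649
grip_force: 0.0
```

Request:
move_arm(commands=[[0,0,0,0,-1],[0,0,0,0,-1],[0,0,0,0,-1],[0,0,0,0,-1],[0,0,0,0,-1]])

```text
clock: 15.6
ee_pos: [569.9, 19.1, 264.3]
orientation: [0.452, 0.892, -0.001, -0.001]
contact_force: [-0.8, 0.1, 0.4]
gripper_width: 0.001
grip_force: 0.0
```

```bash
python3 - <<'E'
from station import arm,camera
from h import *
s=arm.sense();print(s["ee_pos"],R.from_quat(s["orientation"]).as_matrix().round(3)[:,0],s["contact_force"],s["gripper_width"])
d={n:camera(n) for n in("side","top")};pickle.dump(d,open("d6.pkl","wb"))
cv2.imwrite("pics/a6.png",np.hstack([cv2.resize(d[n]["pixels"][y:y+90,x:x+w,::-1],(w*5,450),interpolation=cv2.INTER_CUBIC) for n,x,y,w in(("top",290,180,60),("side",275,150,90))]))
E
```

```text
[569.93034367  19.09044393 264.32631373] [-0.591  0.807  0.001] [-0.79848855  0.14737944  0.41102588] 0.0005604359437644119
```

View pics/a6.png

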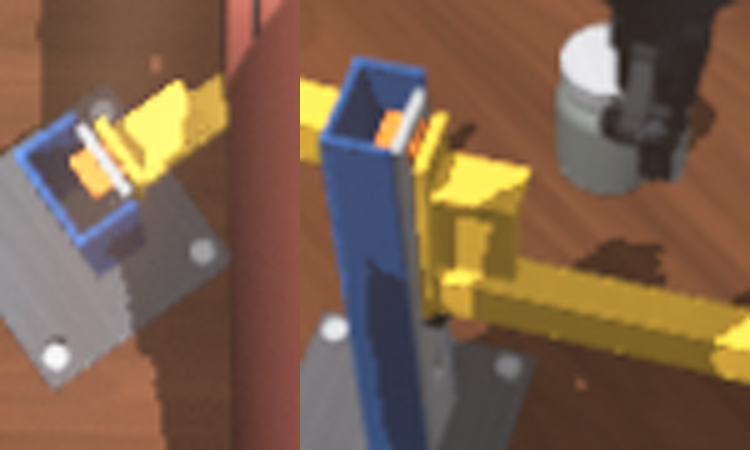

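The bracket hangs level on the post with the hand free. Next I'll move above the flange with the fingers shut.

Request:
move_arm(commands=[[0.01,0,0,0,-1],[0.026,0,0,0,-1],[0.028,0,0,0,-1],[0.018,0,0,0,-1],[0.006,0,0,0,-1]])

```text
clock: 16.12
ee_pos: [516.6, 93.5, 265.2]
orientation: [0.451, 0.893, 0.0, -0.001]
contact_force: [0.8, 0.2, 0.6]
gripper_width: 0.001
grip_force: 0.0
```

Request:
move_arm(commands=[[0,0,0,0,-1],[0,0,0.015,0,-1],[0,0,0.01,0,-1],[0,0,0.004,0,-1],[0,0,0,0,-1]])

```text
clock: 16.53
ee_pos: [518.2, 89.1, 235.1]
orientation: [0.453, 0.891, -0.001, -0.001]
contact_force: [0.3, 0.2, 0.0]
gripper_width: -0.004
grip_force: 0.0
```

Request:
move_arm(commands=[[0,0,0.001,0,-1],[0,0,0.001,0,-1],[0,0,0.001,0,-1],[0,0,0,0,-1]])

```text
clock: 16.87
ee_pos: [518.7, 90.0, 233.6]
orientation: [0.452, 0.892, 0.0, 0.0]
contact_force: [-0.2, -0.6, 0.1]
gripper_width: -0.005
grip_force: 0.0
```

Request:
move_arm(commands=[[0,0,0.001,0,-1],[0,0,0.001,0,-1],[0,0,0.001,0,-1],[0,0,0,0,-1]])

```text
clock: 17.2
ee_pos: [518.8, 90.2, 230.9]
orientation: [0.452, 0.892, 0.0, 0.0]
contact_force: [-1.1, 0.9, 3.2]
gripper_width: -0.0
grip_force: 1.7
```

Request:
move_arm(commands=[[0,0,0.001,0,-1],[0,0,0.001,0,-1],[0,0,0.001,0,-1],[0,0,0,0,-1]])

```text
clock: 17.53
ee_pos: [519.2, 90.6, 228.5]
orientation: [0.452, 0.892, 0.001, 0.001]
contact_force: [-0.1, 0.8, 7.9]
gripper_width: -0.0
grip_force: 4.0
```

Request:
move_arm(commands=[[0,0,0.001,0,-1],[0,0,0.001,0,-1],[0,0,0,0,-1]])

```text
clock: 17.78
ee_pos: [519.4, 90.8, 226.9]
orientation: [0.452, 0.892, 0.001, 0.001]
contact_force: [-1.6, 1.4, 10.3]
gripper_width: -0.001
grip_force: 5.0
```

Request:
move_arm(commands=[[0,0,0.001,0,-1],[0,0,0.001,0,-1],[0,0,0,0,-1]])

```text
clock: 18.03
ee_pos: [519.3, 90.9, 225.0]
orientation: [0.452, 0.892, 0.001, 0.001]
contact_force: [-2.1, 1.5, 11.1]
gripper_width: 0.001
grip_force: 5.4
```

```bash
cat > catch.py <<'E'
from station import arm,camera
from h import *
h=np.radians(126.4);ax=np.array([np.cos(h),np.sin(h),0]);O=np.array([500,113.2,0])
def rep(tag,d):
    o=tag
    for n,x,y in(("top",300,198),("side",286,160)):
        im=d[n]["pixels"][y:y+24,x:x+22].astype(int);m=(im[:,:,0]>140)&(im[:,:,0]-im[:,:,2]>70)&(im[:,:,1]<.74*im[:,:,0])&(im[:,:,1]>.45*im[:,:,0])
        ys,xs=np.where(m);px=[(onz(d[n],(a+x,b+y),255)-O)@ax for a,b in zip(xs,ys)]
        o+=f" {n}: front(<-1) {sum(p<-1 for p in px)} behind(>5) {sum(p>5 for p in px)} |"
    print(o)
if __name__=="__main__":
    for k in(0,4,5,6): rep(f"d{k}",pickle.load(open(f"d{k}.pkl","rb")))
    d={n:camera(n) for n in("side","top")};rep("now",d);s=arm.sense();print(s["clock"],s["ee_pos"],s["contact_force"])
E
python3 catch.py
```

```text
d0 top: front(<-1) 44 behind(>5) 7 | side: front(<-1) 36 behind(>5) 10 |
d4 top: front(<-1) 14 behind(>5) 7 | side: front(<-1) 37 behind(>5) 11 |
d5 top: front(<-1) 0 behind(>5) 10 | side: front(<-1) 15 behind(>5) 19 |
d6 top: front(<-1) 3 behind(>5) 11 | side: front(<-1) 17 behind(>5) 16 |
now top: front(<-1) 269 behind(>5) 155 | side: front(<-1) 1 behind(>5) 9 |
18.1333 [519.32930787  90.90941519 224.94961526] [-2.19742641  1.24318037 10.96944709]
```

Request:
move_arm(commands=[[0,0,0.001,0,-1],[0,0,0.0005,0,-1],[0,0,0,0,-1]])

```text
clock: 18.38
ee_pos: [519.4, 91.0, 223.7]
orientation: [0.452, 0.892, 0.001, 0.001]
contact_force: [-2.2, 1.1, 14.3]
gripper_width: 0.003
grip_force: 6.7
```

```bash
python3 catch.py | tail -2
```

```text
now top: front(<-1) 269 behind(>5) 155 | side: front(<-1) 1 behind(>5) 9 |
18.4833 [519.37119602  90.97215195 223.76584463] [-4.04647578  1.47173939 13.59310923]
```

Request:
move_arm(commands=[[0,0,-0.001,0,-1],[0,0,-0.001,0,-1],[0,0,-0.001,0,-1],[0,0,0,0,-1]])

```text
clock: 18.82
ee_pos: [519.0, 90.7, 226.0]
orientation: [0.452, 0.892, 0.001, 0.0]
contact_force: [-1.5, 1.5, 8.1]
gripper_width: -0.002
grip_force: 4.2
```

Request:
move_arm(commands=[[0,0,-0.001,0,-1],[0,0,-0.001,0,-1],[0,0,0,0,-1]])

```text
clock: 19.07
ee_pos: [518.5, 90.0, 226.9]
orientation: [0.452, 0.892, -0.0, -0.0]
contact_force: [-0.3, 0.3, 0.6]
gripper_width: 0.003
grip_force: 0.0
```

Request:
move_arm(commands=[[0,0,-0.001,0,-1],[0,0,-0.001,0,-1],[0,0,0,0,-1]])

```text
clock: 19.32
ee_pos: [518.6, 90.0, 229.0]
orientation: [0.452, 0.892, -0.0, -0.0]
contact_force: [0.2, -0.2, 0.7]
gripper_width: -0.001
grip_force: 0.0
```

The force fell to zero at 226.9, where pressing down had needed 10 N, so it is locked. I'll retreat and verify.

Request:
move_arm(commands=[[0,0,-0.02,0,-1],[0,0,-0.03,0,-1],[0,0,-0.03,0,-1],[-0.03,0,-0.01,0,-1],[-0.04,0,0,0,-1]])

```text
clock: 19.73
ee_pos: [560.9, 36.5, 322.4]
orientation: [0.449, 0.893, 0.003, 0.001]
contact_force: [1.1, 0.3, -0.7]
gripper_width: 0.005
grip_force: 0.0
```

Request:
move_arm(commands=[[-0.04,0,0,0,-1],[-0.04,0,0,0,-1],[-0.03,0,0,0,-1],[0,0,0,0,-1],[0,0,0,0,-1]])

```text
clock: 20.15
ee_pos: [625.1, -57.3, 318.2]
orientation: [0.454, 0.891, -0.001, -0.0]
contact_force: [0.6, -0.2, -0.1]
gripper_width: 0.004
grip_force: 0.0
```

```bash
python3 - <<'E'
from catch import *
for k in(0,6): rep(f"d{k}",pickle.load(open(f"d{k}.pkl","rb")))
d={n:camera(n) for n in("side","top")};pickle.dump(d,open("d7.pkl","wb"));rep("now",d)
s=arm.sense();print(s["clock"],s["ee_pos"],s["contact_force"])
# bracket drop since d6: image shift of flange patch in the side view; bystanders: mean shift of patches top view
d0,d6=(pickle.load(open(f"d{k}.pkl","rb")) for k in(0,6))
def sh(a,b,x,y,w,h):
    f=lambda q:np.float32(cv2.cvtColor(q["pixels"][y:y+h,x:x+w],cv2.COLOR_RGB2GRAY));return np.round(cv2.phaseCorrelate(f(a),f(b),cv2.createHanningWindow((w,h),cv2.CV_32F)),2)
print("bracket",sh(d6["side"],d["side"],355-8,195,30,30),sh(d6["side"],d["side"],355,203,24,24), "expect for -5mm z:",(proj(d["side"],[545,51,224.])-proj(d["side"],[545,51,229.])).round(2))
for n,x,y,w,h in(("jar",264,132,32,32),("screwdriver",318,120,74,26),("carton",380,212,46,52)): print(n,sh(d0["top"],d["top"],x,y,w,h),sh(d0["side"],d["side"],*{"jar":(322,150,30,40),"screwdriver":(378,186,50,54),"carton":(315,275,66,66)}[n]))
E
```

```text
d0 top: front(<-1) 44 behind(>5) 7 | side: front(<-1) 36 behind(>5) 10 |
d6 top: front(<-1) 3 behind(>5) 11 | side: front(<-1) 17 behind(>5) 16 |
now top: front(<-1) 7 behind(>5) 8 | side: front(<-1) 42 behind(>5) 10 |
20.25 [624.69897685 -54.32005992 318.63062489] [-0.10289267  0.42765337  0.39285013]Traceback (most recent call last):
  File "<stdin>", line 9, in <module>
  File "<stdin>", line 8, in sh
    return _wrapfunc(a, 'round', decimals=decimals, out=out)
    return _wrapit(obj, method, *args, **kwds)
    conv = _array_converter(obj)
ValueError: setting an array element with a sequence. The requested array has an inhomogeneous shape after 1 dimensions. The detected shape was (2,) + inhomogeneous part.
```

```bash
python3 -c "
from station import finish_job;print(finish_job())"
```

```text
the job is handed in; nothing more can be done
None
```

The bracket is hooked into the upper slots and pressed down until the catch snapped out over it; the robot has let go and backed off, and the job is handed in at about 20 s. The lock rests on the force readings and the orange catch showing in the side view; my final check that the carton, jar and screwdriver had not moved crashed and was not rerun, though nothing in the moves touched them.

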